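# Draw out the probe arm of the sample inlet and hold it at the red mark

## Robot

A 6-joint arm with a two-finger parallel gripper is mounted at the origin on a cart in front of the work surface, level with it; the furniture and walls round the work are solid. World frame = base frame: x ahead of the robot, y to its left, z up, the work surface at z = 0. Lengths are in m, angles in rad, forces in N, time in s.
With the tool pointing down it reaches from about 0.375 to 0.975 m from the base axis. Payload 3.8 kg.
Tool frame: the origin (TCP) lies at the very end of the fingers, on their centre line; the grasp point (between the pads) lies 19 mm behind it; z points along the fingers, y is the line along which they close (so a half turn about z gives the same grasp; the last joint's range is limited). The gripper opens to 85 mm and grips with 20 to 120 N. Pads are 22 mm wide; open, the fingers measure 114 mm over their backs; the gripper's body (76 mm by 85 mm) begins 54 mm behind the grasp point. The pads swing forward as they close: fully open they stand 13 mm farther back than shut.
Start: joints at [-1.181, 0.264, 1.604, -0, 1.274, -0.037], TCP at [0.279, -0.614, 0.231] pointing down, gripper open.
Joint ranges: [-2.63, 2.63], [-0.94, 2.18], [0.31, 2.57], [-1.31, 4.45], [0, 2.66], [-2.55, 2.55]. Speed limits (rad/s): [2.57, 2.57, 3.14, 3.14, 3.14, 3.14].

## Interface

Orientations are given as a unit quaternion [x, y, z, w].
In Python, from plant import status, optics, arm gives the robot as it stands. The module is installed in compiled form; this text tells all that it offers.
- The arm moves only by the tool servo_tool, never from a script. Its argument "motion" is one flat list of numbers, 5 for each row, row after row: the opening, from -1 (shut) to 1 (fully open), then the shift along the tool's x, y, z in mm, then the turn about the tool's z in degrees. In form: [grip, dx, dy, dz, turn, grip, dx, dy, dz, turn, ...]. A call has 1 to 12 rows; each row is the pose to reach, as a shift and turn from the pose commanded when the call began, along the tool's axes at that moment; what a row does not reach only later rows make up. A row lasts 1/8 s, in which the tool goes at most 62.5 mm and 10.7 degrees, less where a joint would pass 70% of its speed; a pose out of reach is approached as far as the arm can. A call with a gripper value outside its range is refused whole. The fingers move at their own pace and stop on an object; "grip_force" is the grip in N (left out, the last holds). Time passes only in rows, so rows that repeat a pose let the fingers close. It gives the time, the measured TCP pose, the force, the opening and the grip force at its end, in the units of the state.
- status.sense(): the state, without advancing time (a new reading comes with each control period).
- optics.capture(name): name is "side" or "top" or "wrist"; returns (picture, depth): 384x512x3 uint8, red, green, blue; 384x512 float32, m along the optical axis (not along the pixel's ray), 0 where there is no reading.
- optics.get_calibration(name): a dict with "mtx" (3x3 intrinsics, pixels), "origin" and "attitude" of the camera in the world. Camera axes: x right, y down, z forward; pixel columns grow to the right and rows downward; lengths in m; the calibration is good to about 2 mm. A picture is of the moment at which its call begins: read the wrist's pose just before it. get_calibration takes no time and is no camera call; for the wrist camera it gives the pose at the moment of the call.
- arm.job_done(): hands the job in; it is judged then, once.
The state is a dict: "time_s": time; "joint_pos": joint angles; "joint_vel": joint speeds; "effort": joint torques, N m; "position": TCP position; "tool_rot": TCP orientation; "force": force on the tool from outside, world axes, zero at the start; "ft_torque": the same for the moment, N m; "width": finger opening in m; "grip_force": force on a finger pad.
Only numpy, scipy, OpenCV 4.12 (cv2) and the standard library are available. Lean on these libraries where they do the work, as an engineer would, in place of code of your own. Each camera call takes 0.05 s, during which the arm holds its last target. There are 200 camera calls.

## Task

A small sample inlet with a clear dust cover stands on the worktop. Take the cover by the steel bar on its top and swing it forward and down until it lies fully open, then squeeze the orange lock button on the black grip of the probe arm and draw the arm out until the red 60 mm mark on its scale stands at the front edge of the aluminium collar. Finish while still holding the arm steady there, button squeezed, against its return spring, so that a sample tube can be offered to the needle; leave the rack, bottles and other things on the worktop where they are.

Things in the scene. Friction and masses are not known exactly. Their poses are not given: they have to be found in the camera images.
- sample_inlet: the inlet, fixed on the worktop. Origin on the worktop under its middle; its -x axis is FRONT (arm and cover move that way; roughly world -y), y across, z up. White rear case: x -20 to 110 mm, y +-75 mm, 122 mm high. Open bay before it: x -130 to -20 mm, floor 20 mm high, side walls at y +-74 mm, 61 mm high
- dust_cover (a joint): hinge of the clear cover, rad: 0 = closed, 1.57 = fully open, lying flat in front; may start ajar. Cover: 300 g box hood over the bay, 138 mm high closed. It balances near 0.27 rad; led past 0.4 rad and let go it sinks open by itself, damped, in about 2 s. Opening needs up to 5 N at the bar. Open, its panels are walls up to 125 mm high, 180 to 255 mm ahead of the inlet's origin
- cover_bar (a point): middle of the steel bar on top of the cover: round, 10 mm thick, 62 mm clear between its posts, along the inlet's y axis; its centre is 40 mm above the top panel. Closed, it is at (-124, 0, 178) mm in the inlet's frame; it swings forward and down about the hinge
- cover_hinge (a point): middle of the cover's hinge line, at (-130, 0, 16) mm in the inlet's frame, parallel to its y axis, at the lower front edge of the bay. Fixed.
- probe_arm (a joint): how far the arm is drawn out to the front, m: 0 = home, 0.060 = red mark at the collar's front edge, 0.095 = end stop. Locked at home by a hook; slides once the button is in by 4.5 mm. A spring pulls it back with 4 to 5 N and nothing locks it at the mark. 16 mm square tube, axis 85 mm high along the inlet's x; black marks every 10 mm, one red band 3 mm wide at 60 mm
- grip_block (a point): middle of the black grip block on the arm's outer end, at button height: (-74, 0, 99) mm in the inlet's frame when home; moves with the arm. Block 36 mm long (x), 24 mm wide (y; 30 mm with the button out), from 75 to 119 mm high. Pinch it across y from above. A needle hangs 32 mm ahead of this point; the collar begins 34 mm behind it
- lock_button (a joint): orange lock button on the +y flank of the grip block (24 x 22 mm, centred on grip_block, 6 mm proud), m: 0 = out, 0.006 = squeezed flush. It springs back when let go; 1.5 N starts it, 4.5 N is fully in. Pinching the grip block across y squeezes it.
- collar_edge (a point): point on the front edge of the aluminium collar, above the arm's tube, where the scale is read: (-40, 0, 93) mm in the inlet's frame. Collar: 58 mm wide, from 65 to 105 mm high. Fixed.
- tube_rack: white grid rack 45 x 134 x 68 mm holding three test tubes that stand 117 mm high (bystander); origin under its middle
- amber_bottle: amber bottle with red cap, 57 mm across, 115 mm high (bystander); origin under its middle
- white_bottle: white plastic bottle, 52 mm across, 98 mm high (bystander); origin under its middle
- film_carton: blue and white carton 50 x 116 x 48 mm (bystander); origin under its middle
- amber_vial: amber vial with blue cap, 17 mm across, 46 mm high (bystander); origin under its middle
- notebook: blue notebook 152 x 112 x 14 mm with a marker pen lying on it (bystander); origin under its middle
- calculator: flat calculator 120 x 66 x 12 mm (bystander); origin under its middle
- white_vial: clear vial with white cap and white label, 17 mm across, 46 mm high (bystander); origin under its middle

How it is judged:
On the way, in this order (a step that is already met when the one before it is completed fails the run):
1. the dust cover is swung fully down (value of joint dust_cover above 1.4 rad), for 0.1 s.
2. the lock button is squeezed in between the fingers while the arm is still at home (value of joint lock_button above 0.0045 m and contact force between the fingers and lock_button above 1 N and value of joint probe_arm below 0.02 m), for 0.05 s.
At the end, for the whole second after the job is handed in: The cover lies fully open (over 1.4 rad); the probe arm is drawn out to 60 mm, within 4.5 mm, and is still; the fingers still hold the grip with the lock button squeezed in (over 4.5 mm, more than 1 N) (value of joint dust_cover above 1.4 rad and value of joint probe_arm between 0.0555 and 0.0645 m and velocity of joint probe_arm between -0.01 and 0.01 m/s and value of joint lock_button above 0.0045 m and contact force between the fingers and lock_button above 1 N); the arm keeps its last pose, push and grip.
It fails at once if a bystander is shifted by more than 30 mm (distance of any of tube_rack, amber_bottle, white_bottle, film_carton, amber_vial, notebook, calculator, white_vial from where it was at the start of the episode above 0.03 m).
It also fails if it takes over 45 s, if anything falls off the work surface, if the arm or the gripper's body presses on something with over 40 N, if the wrist force passes 120 N, or if a joint passes its speed limit or range.

## Working session

There is one attempt and no reset: what is moved stays moved. The work goes in short steps, Python scripts to look and compute and a tool call to move; the robot and the scene stay as the last step left them, time stands still between calls to the robot, and variables do not carry over. Pictures are saved under pics/ and viewed, at most 10 in all, crops included, and the job is handed in when it is done.

Besides the shell and the picture viewer there is one more tool, called after "Request:" in YAML: its name, and indented under it one key for each argument. servo_tool: Moves the arm, as the interface text tells. Its arguments: {"type":"object","properties":{"motion":{"type":"array","items":{"type":"number"}},"grip_force":{"type":"number"}},"required":["motion"]}

```bash
mkdir -p pics
cat > h.py <<'E'
import numpy as np, cv2
from plant import status, optics, arm
from scipy.spatial.transform import Rotation as R
def cal(n):
    c=optics.get_calibration(n); a=np.array(c["attitude"],float)
    Rm=a if a.shape==(3,3) else R.from_quat(a).as_matrix()
    return np.array(c["mtx"]),np.array(c["origin"]),Rm
def cloud(d,c):
    K,o,Rm=c; v,u=np.mgrid[:d.shape[0],:d.shape[1]]
    p=np.stack([(u-K[0,2])/K[0,0]*d,(v-K[1,2])/K[1,1]*d,d],-1)
    return p@Rm.T+o
def snap(n):
    c=cal(n); im,d=optics.capture(n)
    return im,d,cloud(d,c),c
E
python3 - <<'E'
from h import *
s=status.sense();print(s)
for n in("side","top"):
    im,d,P,c=snap(n);print(n,c)
    np.savez(n+"0.npz",im=im,d=d,P=P)
    cv2.imwrite(f"pics/{n}0.png",cv2.resize(im[...,::-1],(800,600),interpolation=cv2.INTER_CUBIC))
E
```

```text
{'time_s': 0.0, 'joint_pos': array([-1.18089273e+00,  2.64764503e-01,  1.60541471e+00,  2.44717958e-05,
        1.27372668e+00, -3.68869474e-02]), 'joint_vel': array([-0.00157685,  0.00018518, -0.00106679, -0.00082395, -0.00076527,
        0.00145066]), 'effort': array([ 1.27112151e-03, -5.15115917e+01, -3.67313969e+01, -1.33430458e-04,
        1.30994007e-02,  2.54013923e-05]), 'position': array([ 0.27914142, -0.61374109,  0.22993242]), 'tool_rot': array([ 9.77317609e-01,  2.11775716e-01, -1.91581029e-04, -1.14070570e-03]), 'force': array([ 0.18224475,  0.25923533, -0.40746456]), 'ft_torque': array([-0.04424898, -0.02757699, -0.04505475]), 'grip_force': 0.0, 'width': 0.08550107776739946}
side (array([[472.82890645,   0.        , 248.53844882],
       [  0.        , 472.82890645, 192.58960622],
       [  0.        ,   0.        ,   1.        ]]), array([ 0.30467685, -1.36782596,  1.25997459]), array([[ 0.98586052, -0.11714149,  0.1198203 ],
       [-0.1669677 , -0.62624286,  0.76153902],
       [-0.01417121, -0.77077737, -0.63694695]]))
top (array([[442.28939084,   0.        , 248.17152787],
       [  0.        , 442.28939084, 187.35285727],
       [  0.        ,   0.        ,   1.        ]]), array([ 0.24492945, -0.02524573,  1.67993397]), array([[-0.01623087, -0.98395332,  0.1776863 ],
       [-0.99983542,  0.01741257,  0.00509302],
       [-0.00810527, -0.1775744 , -0.984074  ]]))
```

View pics/side0.png

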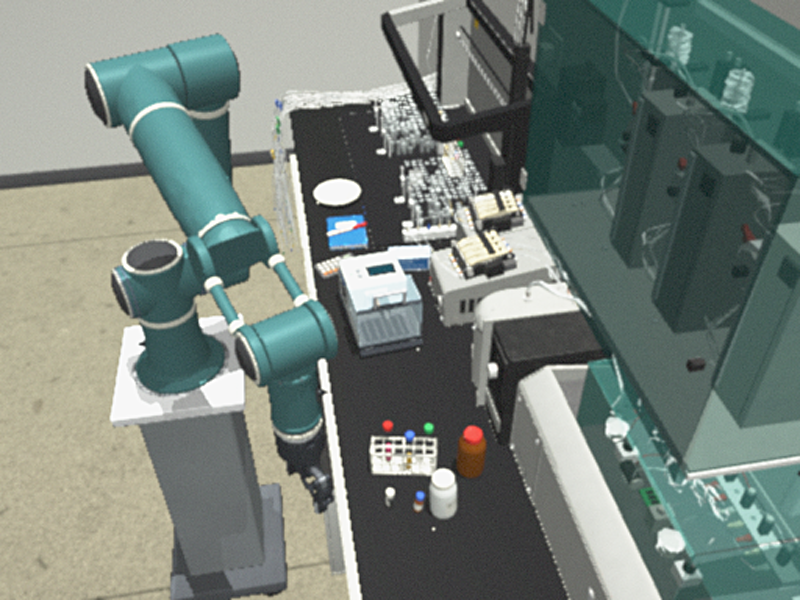

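View pics/top0.png

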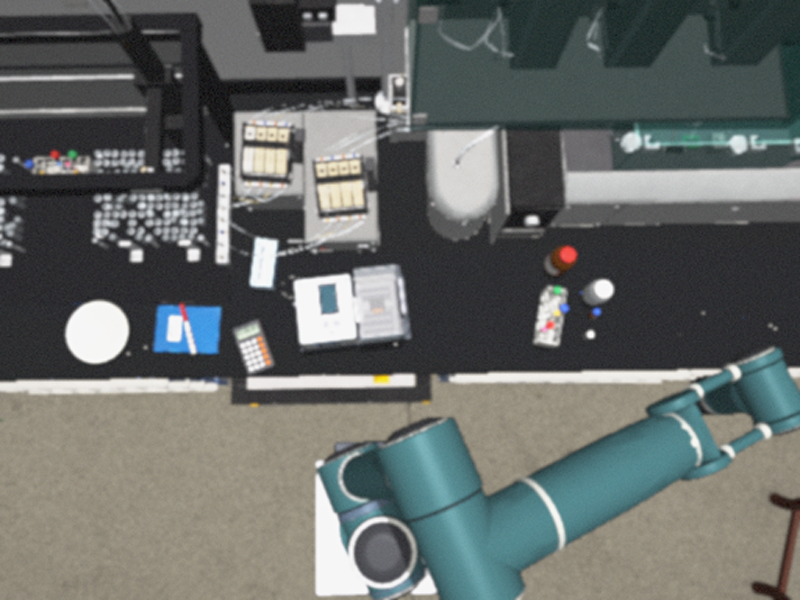

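The side view shows the inlet at about (380,300), with the clear hood on its right front. In the top view the white case is at (325,312) and the hood with the bar at (382,303). The rack, bottles and vials lie to the right at (550–610, 260–340).

Run:
```python
from h import *
a=np.load("top0.npz");im,d,P=a["im"],a["d"],a["P"]
b=np.load("side0.npz")
t=cv2.resize(im[160:235,175:275,::-1],(800,600),interpolation=cv2.INTER_CUBIC)
s=cv2.resize(b["im"][150:231,205:285,::-1],(607,600),interpolation=cv2.INTER_CUBIC)
cv2.imwrite("pics/topc.png",t);cv2.imwrite("pics/sidec.png",s)
sub=P[160:235,175:275]; col=im[160:235,175:275].astype(int)
m=(abs(sub[...,2]-.122)<.012)&(col.min(-1)>140)
ys,xs=np.nonzero(m)
print(m.sum(), np.median(sub[m],0), sub[m].min(0),sub[m].max(0))
r=cv2.minAreaRect((sub[m][:,:2]*1000).astype(np.float32));print(r,cv2.boxPoints(r))
for row in range(0,75,5): print([int(1000*z) for z in sub[row,::6,2]])
```

```text
1422 [0.48272037 0.12320196 0.12154299] [ 0.41269142 -0.04159519  0.11022063] [0.62483014 0.20855604 0.13399349]
((526.0177001953125, 80.20451354980469), (213.75221252441406, 243.4381103515625), 3.6937599182128906) [[411.52206  194.78537 ]
 [427.20517  -48.147034]
 [640.5133   -34.376343]
 [624.8302   208.55606 ]]
[47, -1, -6, -2, 9, 13, 5, 8, -4, -3, 0, -9, 4, 1, -2, 0, 1]
[49, -2, -6, 0, -5, 0, 0, 2, -2, 0, -1, 5, -5, 2, 0, -3, -1]
[46, 2, 4, 8, 0, -3, -12, 0, -6, 2, -3, -6, 140, 135, -7, 0, -3]
[35, 3, -7, 4, 1, -3, 4, -4, 1, 140, 143, 137, 137, 133, -3, 5, 0]
[22, 2, 0, 122, 126, 120, 119, 120, 117, 140, 145, 147, 139, 137, -8, 1, -4]
[1, 0, -5, 125, 124, 122, 126, 116, 117, 138, 144, 137, 136, 137, 11, 1, 0]
[-1, -4, -2, 117, 121, 122, 124, 131, 119, 146, 141, 140, 141, 130, 5, 2, 4]
[6, 1, 0, 118, 128, 122, 126, 118, 118, 139, 139, 141, 140, 137, 176, -6, 3]
[1, 2, -4, 116, 124, 132, 127, 121, 121, 104, 137, 141, 147, 138, 176, -2, -2]
[0, -2, 1, 123, 125, 129, 126, 126, 117, 110, 147, 143, 144, 134, 139, -7, -2]
[-1, 0, 4, 124, 116, 121, 119, 118, 114, 18, 140, 139, 141, 136, 138, 1, -8]
[-3, 2, 6, 113, 124, 127, 124, 115, 117, 28, 139, 145, 131, 108, 91, -4, -4]
[-3, -3, -5, 117, 102, 80, 64, 46, 15, 15, 13, -5, 1, 4, 0, -8, 3]
[2, 2, -1, -3, 1, 0, -4, -2, -2, 4, -10, -5, 0, 0, -1, -4, -4]
[-5, 2, 0, 8, 0, 0, 1, -2, -1, -8, 2, 9, 0, -3, 0, -3, 2]
```

View pics/topc.png

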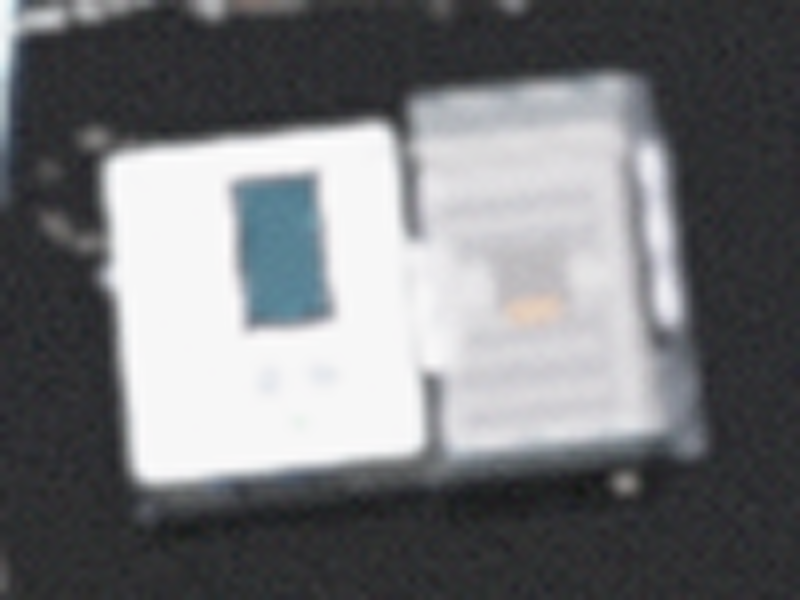

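View pics/sidec.png

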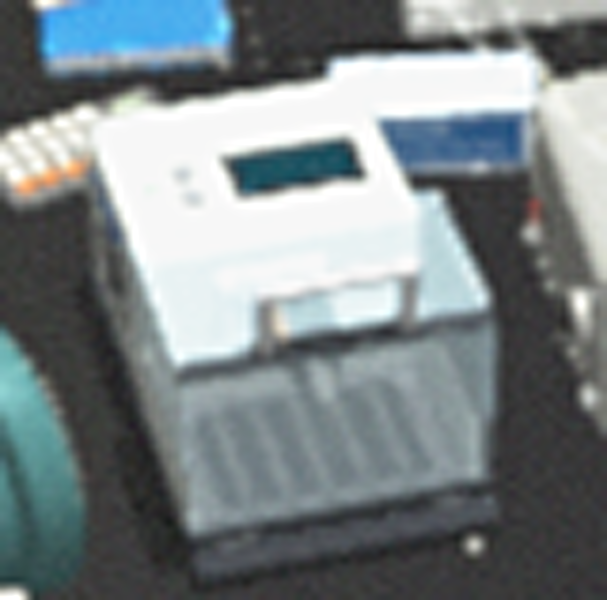

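The crops show the case top corners at about (105,150), (390,122), (425,455) and (133,487). The bar runs from (648,140) to (672,328), and the orange button is at (533,308). The hood seems closed, or nearly so.

```bash
cat >> h.py <<'E'
def onplane(u,v,z,c):
    K,o,Rm=c; r=Rm@np.array([(u-K[0,2])/K[0,0],(v-K[1,2])/K[1,1],1]); return o+r*(z-o[2])/r[2]
E
python3 - <<'E'
from h import *
c=cal("top")
f=lambda x,y,z: onplane(175+(x+.5)/8-.5,160+(y+.5)/8-.5,z,c)
q=[f(x,y,.122) for x,y in[(105,150),(390,122),(425,455),(133,487)]]
for i in q:print(i.round(4))
e=q[0]-q[1]+q[3]-q[2];yaw=np.arctan2(e[1],e[0])
f2=q[3]-q[0]+q[2]-q[1]
print("sizes",[np.linalg.norm(q[i]-q[(i+1)%4]).round(4) for i in range(4)],"yaw x",np.degrees(yaw),"from y",np.degrees(np.arctan2(f2[1],f2[0]))-90)
m=sum(q)/4
for yy in(yaw,):
    X=np.array([np.cos(yy),np.sin(yy)]);Y=np.array([-X[1],X[0]])
    O=m[:2]-.045*X;print("O",O)
    print("bar exp",O-.124*X,"hinge",O-.130*X,"grip",O-.074*X)
for z in(.178,): print("bar",f(648,140,z),f(672,328,z))
print("button",f(533,308,.099))
# case top depth refine
P=np.load("top0.npz")["P"][160:235,175:275]
# clean mask in the polygon
mk=np.zeros((75,100),np.uint8);cv2.fillPoly(mk,[(np.array([(105,150),(390,122),(425,455),(133,487)])/8).astype(np.int32)],1)
print("z case",np.median(P[mk>0][:,2]))
mk[:]=0;cv2.fillPoly(mk,[(np.array([(450,140),(620,120),(650,420),(460,440)])/8).astype(np.int32)],1)
A=P[mk>0];A=A[abs(A[:,2]-.138)<.02];co=np.linalg.lstsq(np.c_[A[:,:2],np.ones(len(A))],A[:,2],rcond=None)[0];print("cover plane",co,A[:,2].mean())
b=P[15:45,78:88];mm=abs(b[...,2]-.178)<.02;print("bar pts",mm.sum(),b[mm].mean(0),b[mm].min(0),b[mm].max(0))
for n,(u,v) in dict(rack=(550,316),carton=(263,262),calc=(253,345),wv=(590,335)).items():
    print(n,P.shape and onplane(u*.64,v*.64,.05,c))
E
```

```text
[0.5631 0.1998 0.122 ]
[0.5737 0.0715 0.122 ]
[0.4229 0.057  0.122 ]
[0.411  0.1862 0.122 ]
sizes [np.float64(0.1287), np.float64(0.1514), np.float64(0.1297), np.float64(0.1528)] yaw x 95.00515317977452 from y -264.6883879330634
O [0.49659978 0.08380273]
bar exp [ 0.5074182  -0.03972444] hinge [ 0.50794167 -0.04570156] grip [0.50305593 0.01008491]
bar [ 0.55189397 -0.04366605  0.178     ] [ 0.46943415 -0.05237835  0.178     ]
button [0.49147628 0.00883297 0.099     ]
z case 0.12136819440381363
cover plane [-0.00858688  0.03635687  0.14355415] 0.1393820807749876
bar pts 68 [ 0.50763043 -0.04747702  0.18107   ] [ 0.46915044 -0.05430978  0.16507936] [ 0.54760479 -0.04118094  0.19194666]
rack [ 0.47621489 -0.40158512  0.05      ]
carton [0.62014652 0.28383109 0.05      ]
calc [0.41913368 0.3043495  0.05      ]
wv [ 0.42922615 -0.4933644   0.05      ]
```

```bash
cat >> h.py <<'E'
YAW=np.radians(95.2); O=np.array([.4970,.0838,0])
def RI():
    return R.from_euler('z',YAW).as_matrix()
def w2i(p): return (np.asarray(p)-O)@RI()
def i2w(p): return RI()@np.asarray(p)+O
def to(targets,head):
    "targets: world TCP points; head: wanted heading (deg) of tool y, mod 180"
    s=status.sense();Rm=R.from_quat(s["tool_rot"]).as_matrix()
    y=np.degrees(np.arctan2(Rm[1,1],Rm[0,1]))
    t=-((head-y+90)%180-90)
    print("t",s["time_s"],"pos",s["position"].round(4),"I",(w2i(s["position"])*1000).round(1),"yhead",y.round(1),"turn",round(t,1),"j6",s["joint_pos"][5].round(2),"w",s["width"].round(4))
    for p in targets: print((Rm.T@(np.asarray(p)-s["position"])*1000).round(1))
E
python3 - <<'E'
from h import *
to([[.279,-.614,.29],[.508,-.046,.29]],95.2)
E
```

```text
Traceback (most recent call last):
  File "h.py", line 27, in to
    print("t",s["time_s"],"pos",s["position"].round(4),"I",(w2i(s["position"])*1000).round(1),"yhead",y.round(1),"turn",round(t,1),"j6",s["joint_pos"][5].round(2),"w",s["width"].round(4))
                                                                                                                                                                       ^^^^^^^^^^^^^^^^
AttributeError: 'float' object has no attribute 'round'
```

```bash
sed -i 's/s\["width"\].round(4)/round(s["width"],4)/' h.py
python3 - <<'E'
from h import *
to([[.279,-.614,.29],[.508,-.046,.29]],95.2)
E
```

```text
t 0.1 pos [ 0.2791 -0.6138  0.23  ] I [-675.   280.2  230. ] yhead -65.5 turn 19.3 j6 -0.04 w 0.0854
[ -0.2  -0.  -60. ]
[ 443.4 -422.3  -59. ]
```

Request:
servo_tool:
  motion: [-0.4,0,0,-50,0,-0.4,40,-38,-59,5,-0.4,80,-76,-59,10,-0.4,120,-114,-59,15,-0.4,165,-157,-59,19,-0.4,210,-200,-59,19,-0.4,255,-243,-59,19,-0.4,300,-286,-59,19,-0.4,345,-329,-59,19,-0.4,390,-372,-59,19,-0.4,425,-405,-59,19,-0.4,443,-422,-59,19]
  grip_force: 20

```text
time_s: 1.6
position: [0.5082, -0.0443, 0.2898]
tool_rot: [0.999, 0.049, -0.0, -0.0]
force: [0.2, -0.2, 0.1]
width: 0.0255
grip_force: 0.0
```

Request:
servo_tool:
  motion: [-0.4,0,0,0,0]

```text
time_s: 1.72
position: [0.508, -0.0453, 0.2897]
tool_rot: [0.999, 0.049, -0.001, -0.0]
force: [0.6, -1.0, -0.1]
width: 0.0258
grip_force: 0.0
```

Run:
```python
from h import *
to([i2w([-.124,0,.25])],95.2)
im,d,P,c=snap("wrist");np.savez("w1.npz",im=im,d=d,P=P);print(c[1])
cv2.imwrite("pics/w1.png",cv2.resize(im[...,::-1],(800,600),interpolation=cv2.INTER_CUBIC))
I=w2i(P)*1000
np.set_printoptions(linewidth=250)
m=(abs(I[...,0]+128)<20)&(abs(I[...,1])<60)&(abs(I[...,2]-180)<15)&(d>0);print(m.sum(),np.median(I[m],0) if m.sum() else 0)
v,u=np.nonzero(m);print(u.min(),u.max(),v.min(),v.max())
```

```text
t 1.725 pos [ 0.508  -0.0453  0.2897] I [-129.6    0.7  289.7] yhead -84.4 turn 0.4 j6 1.33 w 0.0258
[ 0.8 -5.6 39.7]
[ 0.57635452 -0.03741694  0.43132894]
1287 [-124.28727516   -6.69260546  181.14899206]
247 259 127 229
```

View pics/w1.png

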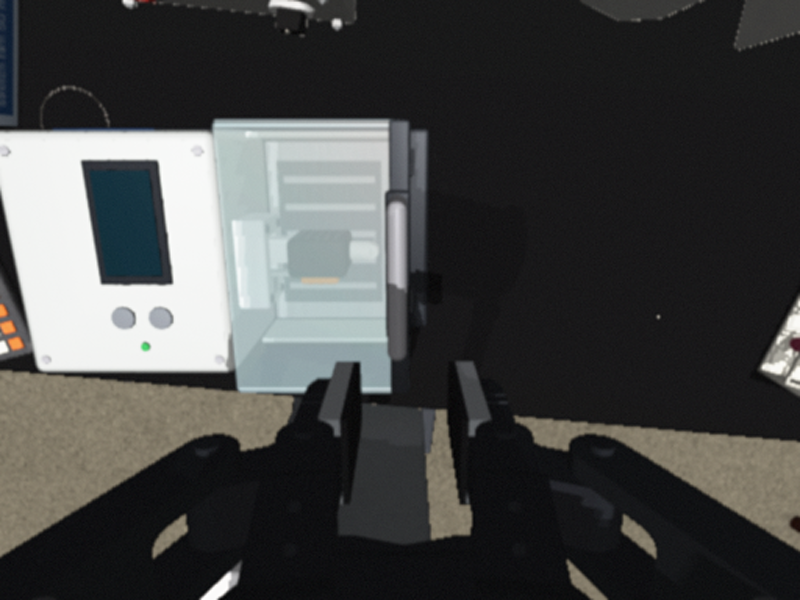

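The wrist view shows the closed hood with the bar vertical at u≈397, v 195–357, between the open fingers. The case's right corners are at (217,130) and (233,372), its lower left corner is at (38,372), and the grip block is at about (320,254).

Run:
```python
from h import *
c=cal("wrist");g=lambda x,y,z: onplane((x+.5)*.64-.5,(y+.5)*.64-.5,z,c)
k=[g(217,130,.122),g(233,372,.122),g(38,372,.122)]
for p in k: print(p.round(4),(w2i(p)*1000).round(1))
e=k[1]-k[0];print("len",np.linalg.norm(e),"yaw from y",np.degrees(np.arctan2(e[1],e[0]))-90)
for v in(195,357): p=g(397,v,.181);print("bar",p.round(4),(w2i(p)*1000).round(1))
e2=g(398,195,.181)-g(396,357,.181)
for n,x,y,z in[("block TL",290,232,.119),("block BR",350,277,.119),("btn",320,281,.099),("hood TR",392,121,.138),("hood BR",390,391,.138),("base TR",427,131,.02),("base BR",424,325,.02)]:
    print(n,(w2i(g(x,y,z))*1000).round(1))
```

```text
[0.575  0.0668 0.122 ] [-24.  -76.1 122. ]
[0.4279 0.0566 0.122 ] [-20.9  71.3 122. ]
[0.4158 0.1805 0.122 ] [103.7  72.1 122. ]
len 0.14743892338787282 yaw from y -266.0299832791476
bar [ 0.5542 -0.0375  0.181 ] [-126.   -45.9  181. ]
bar [ 0.4727 -0.0452  0.181 ] [-126.2   35.9  181. ]
block TL [-61.3 -18.3 119. ]
block BR [-96.6   9.1 119. ]
btn [-74.9  16.8  99. ]
hood TR [-122.7  -80.9  138. ]
hood BR [-121.5   76.1  138. ]
base TR [-146.3  -79.3   20. ]
base BR [-146.7   73.9   20. ]
```

Request:
servo_tool:
  motion: [-0.45,4,-3,30,0,-0.45,4,-3,60,0,-0.45,4,-3,90,0,-0.45,4,-3,115,0,-0.45,4,-3,130,0,-0.45,4,-3,130,0]

```text
time_s: 2.52
position: [0.5105, -0.0442, 0.1591]
tool_rot: [0.999, 0.047, -0.001, -0.0]
force: [0.3, 0.5, 0.7]
width: 0.0236
grip_force: 0.0
```

Run:
```python
from h import *
to([],95.2);print(status.sense()["force"])
im,d,P,c=snap("wrist")
cv2.imwrite("pics/w2.png",cv2.resize(im[150:,100:400,::-1],(768,600),interpolation=cv2.INTER_CUBIC))
```

```text
t 2.525 pos [ 0.5105 -0.0442  0.1591] I [-128.7   -1.8  159.1] yhead -84.6 turn 0.2 j6 1.34 w 0.0236
[0.27823548 0.50702848 0.67085323]
```

View pics/w2.png

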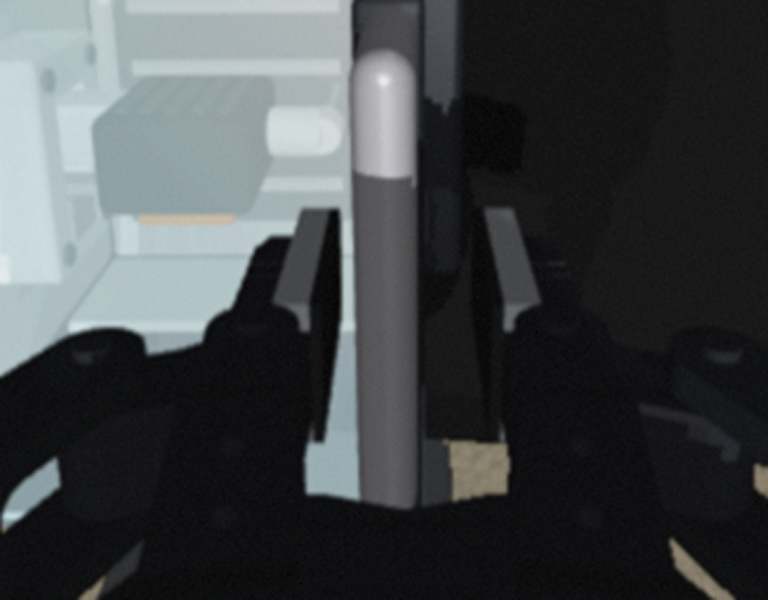

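The bar at u≈385 runs between the two fingers, a little nearer the rear one at u≈325. There is no contact force. Next I lead it along the arc.

Request:
servo_tool:
  motion: [-0.55,0,8,0,0,-0.55,0,16,0,0,-0.55,0,26,1,0,-0.55,0,36,2,0,-0.55,0,46,5,0,-0.55,0,56,8,0,-0.55,0,66,11,0,-0.55,0,76,15,0,-0.55,0,86,20,0,-0.55,0,95,25,0,-0.55,0,100,28,0,-0.55,0,100,28,0]

```text
time_s: 4.08
position: [0.5209, -0.1434, 0.1319]
tool_rot: [0.999, 0.047, -0.0, -0.0]
force: [0.4, -0.1, -0.1]
width: 0.0191
grip_force: 0.0
```

Request:
servo_tool:
  motion: [-0.4,0,0,-60,0,-0.4,0,0,-120,0,-0.4,0,0,-180,0,-0.4,0,0,-190,0]

```text
time_s: 4.58
position: [0.5238, -0.1437, 0.329]
tool_rot: [0.999, 0.048, 0.005, 0.002]
force: [0.9, -0.6, -0.0]
width: 0.0254
grip_force: 0.0
```

Run:
```python
from h import *
to([i2w([-.076,-.003,.30])],5.2);print(status.sense()["force"])
im,d,P,c=snap("side")
cv2.imwrite("pics/s2.png",cv2.resize(im[130:250,190:350,::-1],(800,600),interpolation=cv2.INTER_CUBIC))
```

```text
t 4.575 pos [ 0.5238 -0.1437  0.329 ] I [-228.9   -6.1  329. ] yhead -84.5 turn -89.7 j6 1.16 w 0.0254
[  -2.6 -153.1   28.3]
[ 0.85551623 -0.55374976 -0.04470162]
```

View pics/s2.png

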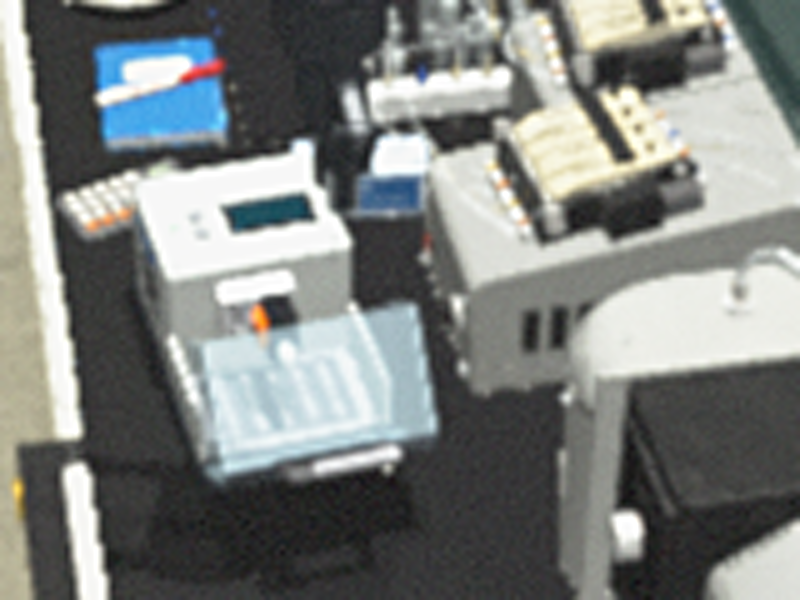

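The side crop shows the hood well past balance and tilting forward, with the bar at (345,460). The orange button and black grip are exposed at (262,320). The gripper itself doesn't appear in this picture although it should project to about (330,200), so I'll rely on the wrist camera. Next I turn the tool and move above the grip.

Request:
servo_tool:
  motion: [0.4,0,-15,0,-10,0.4,0,-30,0,-20,0.4,-1,-45,0,-30,0.4,-1,-60,0,-40,0.4,-2,-80,0,-50,0.4,-2,-100,0,-60,0.4,-2,-120,10,-70,0.4,-2,-140,20,-80,0.4,-2,-153,40,-89.7,0.4,-2,-153,50,-89.7,0.4,-2,-153,50,-89.7]

```text
time_s: 6.0
position: [0.5035, 0.0088, 0.2702]
tool_rot: [0.676, 0.737, -0.001, -0.001]
force: [0.2, -0.2, 0.2]
width: 0.0599
grip_force: 0.0
```

Run:
```python
from h import *
to([i2w([-.076,-.003,.14])],5.2);print(status.sense()["force"])
im,d,P,c=snap("wrist");np.savez("w3.npz",im=im,d=d,P=P);print(c[1])
cv2.imwrite("pics/w3.png",cv2.resize(im[...,::-1],(800,600),interpolation=cv2.INTER_CUBIC))
```

```text
t 6.0 pos [0.5035 0.0088 0.2702] I [-75.3   0.4 270.2] yhead 5.0 turn -0.2 j6 -0.12 w 0.0599
[ -0.7   3.9 130.2]
[ 0.24226812 -0.19274101  0.22852792]
[0.49732821 0.07887462 0.41192496]
```

View pics/w3.png

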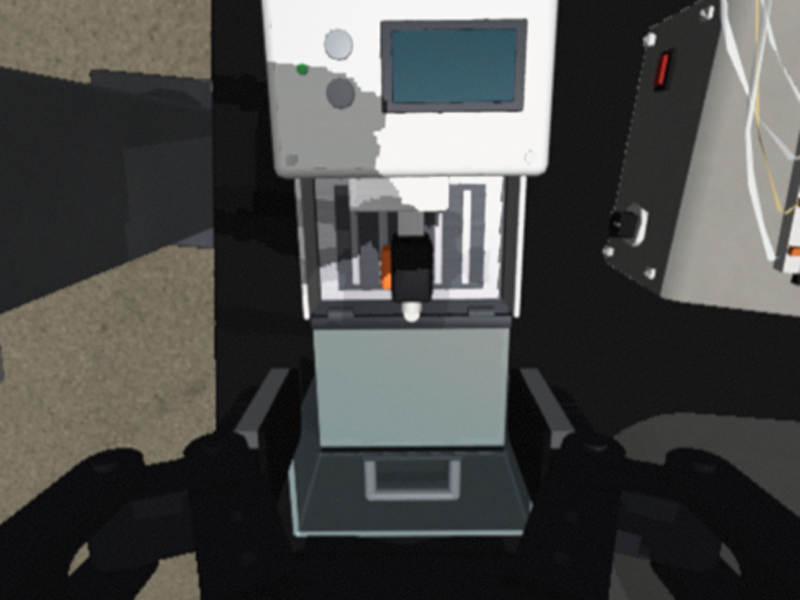

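The cover lies fully open in front. The black grip block is at u 392–432, v 234–302, with the orange button on its left flank at (387,267) and the collar edge at v≈210.

Run:
```python
from h import *
c=cal("wrist");g=lambda x,y,z: (w2i(onplane((x+.5)*.64-.5,(y+.5)*.64-.5,z,c))*1000).round(1)
a=np.load("w3.npz");d=a["d"];P=a["P"];I=w2i(P)*1000
m=(abs(I[...,0]+75)<35)&(abs(I[...,1])<25)&(abs(I[...,2]-119)<6)&(a["im"].max(-1)<60)
print(m.sum(),np.percentile(I[m],[1,50,99],axis=0).round(1))
v,u=np.nonzero(m);print((u.min()/.64,u.max()/.64,v.min()/.64,v.max()/.64))
print("block",g(392,234,.119),g(432,290,.119),g(432,302,.119))
print("case front",g(278,177,.122),g(547,175,.122)); print("collar",g(349,211,.105),g(449,210,.105)); print("walls",g(302,318,.061),g(522,316,.061),"btn",g(384,267,.099))
```

```text
1001 [[-90.5 -14.3 114.2]
 [-72.4  -2.5 117.8]
 [-55.9   9.1 119.6]]
(np.float64(390.625), np.float64(431.25), np.float64(240.625), np.float64(300.0))
block [-51.8   7.3 119. ] [-84.5 -15.6 119. ] [-91.7 -15.7 119. ]
case front [-20.1  68.7 122. ] [-19.4 -76.8 122. ]
collar [-40.5  32.6 105. ] [-40.  -25.7 105. ]
walls [-120.4   72.8   61. ] [-119.2  -82.2   61. ] btn [-75.2  12.9  99. ]
```

Request:
servo_tool:
  motion: [0.4,0,3.7,40,0,0.4,0,3.7,80,0,0.4,0,3.7,115,0,0.4,0,3.7,145,0,0.4,0,3.7,170,0,0.4,0,3.7,185,0,0.4,0,3.7,190,0,0.4,0,3.7,190,0]

```text
time_s: 7.05
position: [0.5089, 0.0092, 0.0829]
tool_rot: [0.675, 0.738, 0.0, 0.0]
force: [-0.5, -0.1, -0.2]
width: 0.0594
grip_force: 0.0
```

Run:
```python
from h import *
to([i2w([-.074,-.0033,.08])],5.2);print(status.sense()["force"])
im,d,P,c=snap("wrist")
cv2.imwrite("pics/w4.png",cv2.resize(im[60:,50:462,::-1],(763,600),interpolation=cv2.INTER_CUBIC))
```

```text
t 7.05 pos [0.5089 0.0092 0.0829] I [-75.4  -5.1  82.9] yhead 5.1 turn -0.1 j6 -0.12 w 0.0594
[ 1.4 -1.8  2.9]
[-0.49243334 -0.13218098 -0.16845504]
```

View pics/w4.png

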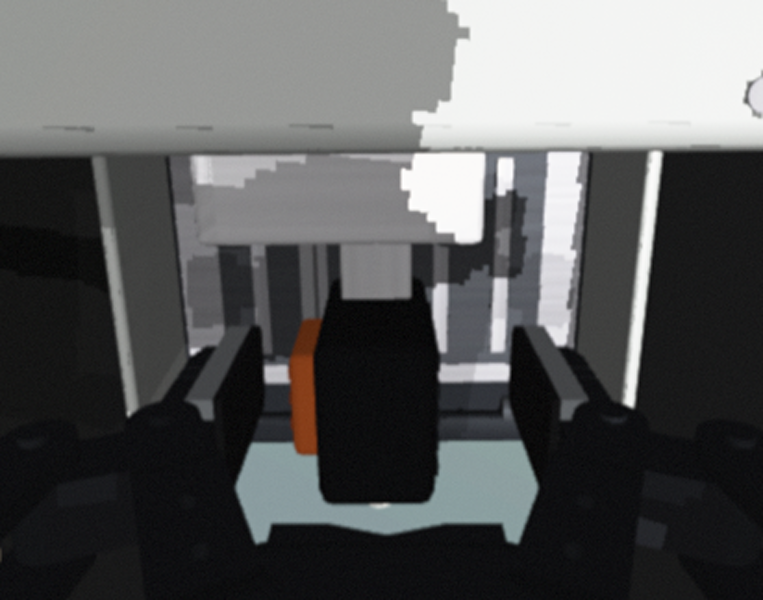

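The block at u 316–438 is centred between the pads (inner edges at 263 and 511) to within about 2 mm, and the orange button faces the left pad. I'll correct by that amount and pinch.

Request:
servo_tool:
  motion: [0.1,1.4,-1.8,3,0,-0.1,1.4,-1.8,3,0,-0.3,1.4,-1.8,3,0,-1,1.4,-1.8,3,0,-1,1.4,-1.8,3,0,-1,1.4,-1.8,3,0,-1,1.4,-1.8,3,0]
  grip_force: 30

```text
time_s: 7.98
position: [0.5066, 0.0107, 0.0796]
tool_rot: [0.674, 0.738, 0.0, 0.0]
force: [-2.0, 0.3, 4.0]
width: 0.0236
grip_force: 35.9
```

Run:
```python
from h import *
to([],5.2);s=status.sense();print(s["force"],s["ft_torque"],s["grip_force"])
```

```text
t 7.975 pos [0.5066 0.0107 0.0796] I [-73.7  -2.9  79.6] yhead 5.2 turn -0.0 j6 -0.12 w 0.0236
[-2.00402708  0.33524095  3.96777502] [0.17319682 0.47016083 0.40455128] 35.899988785386086
```

Request:
servo_tool:
  motion: [-1,-3,0,0,0,-1,-9,0,0,0,-1,-15,0,0,0,-1,-22,0,0,0,-1,-29,0,0,0,-1,-36,0,0,0,-1,-43,0,0,0,-1,-49,0,0,0,-1,-55,0,0,0,-1,-59,0,0,0,-1,-60,0,0,0,-1,-60,0,0,0]

```text
time_s: 9.48
position: [0.5125, -0.0487, 0.0796]
tool_rot: [0.675, 0.738, 0.001, 0.0]
force: [1.2, 5.5, 4.8]
width: 0.0238
grip_force: 36.0
```

Run:
```python
from h import *
to([],5.2);s=status.sense();print(s["force"],s["ft_torque"],s["grip_force"])
im,d,P,c=snap("wrist");np.savez("w5.npz",im=im,d=d,P=P)
cv2.imwrite("pics/w5.png",cv2.resize(im[40:280,100:420,::-1],(800,600),interpolation=cv2.INTER_CUBIC))
h=cv2.cvtColor(im,cv2.COLOR_RGB2HSV)
m=((h[...,0]<6)|(h[...,0]>172))&(h[...,1]>110)&(h[...,2]>40)
n,l,st,ce=cv2.connectedComponentsWithStats(m.astype(np.uint8));print(st[1:][st[1:,4]>4])
```

```text
t 9.475 pos [ 0.5125 -0.0487  0.0796] I [-133.4   -3.4   79.6] yhead 5.1 turn -0.1 j6 -0.23 w 0.0238
[1.15605084 5.45294021 4.8326235 ] [0.6952794  0.25422765 0.37772054] 36.005989238619804
[[233  25  48   7 247]]
```

View pics/w5.png

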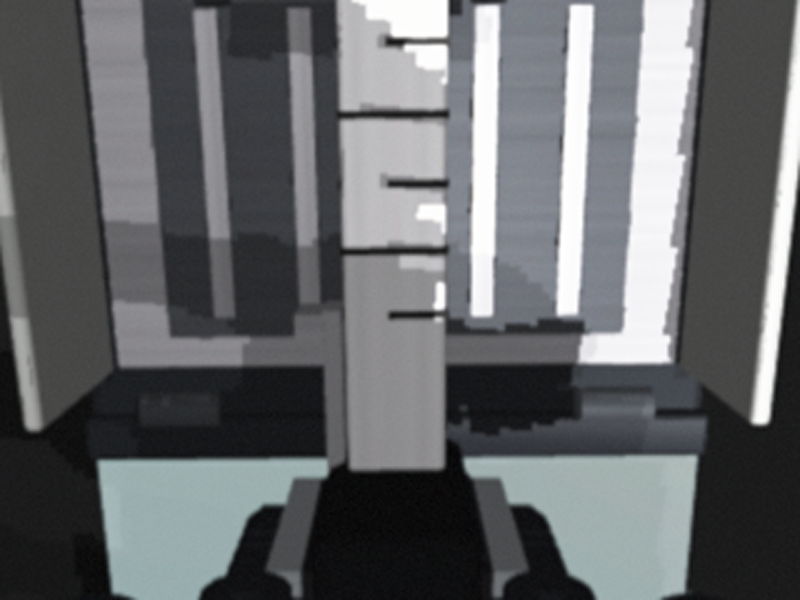

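Black marks at crop rows 315, 250, 183, 113 and 42 are 10 to 50 mm. The red band at image rows 25–31 sits just above the crop, where the 60 mm mark should be. I'll check it against the collar edge numerically.

Run:
```python
from h import *
a=np.load("w5.npz");I=w2i(a["P"])*1000
for v in range(12,60,2): print(v,a["im"][v,245],a["im"][v,268],I[v,245].round(0),I[v,268].round(0))
c=cal("wrist")
print("red",(w2i(onplane(257,28,.093,c))*1000).round(1),"m50",(w2i(onplane(257,56.8,.093,c))*1000).round(1),"m10",(w2i(onplane(257,166,.093,c))*1000).round(1))
```

```text
12 [253 253 252] [253 253 252] [-38.   1. 103.] [-38.  -6. 104.]
14 [253 253 253] [253 253 252] [-39.   1. 105.] [-39.  -6. 104.]
16 [253 253 252] [253 252 252] [-39.   1. 104.] [-39.  -6. 104.]
18 [244 242 243] [240 239 240] [-40.   1. 104.] [-40.  -6. 104.]
20 [154 153 155] [132 131 134] [-40.   2. 102.] [-40.  -6. 102.]
22 [99 98 99] [95 94 96] [-40.   2. 100.] [-40.  -6. 100.]
24 [96 89 90] [109  86  88] [-40.   2.  96.] [-40.  -6.  96.]
26 [245  71  71] [249  73  74] [-40.   2.  93.] [-40.  -6.  93.]
28 [253  72  72] [253  70  69] [-40.   2.  91.] [-41.  -6.  93.]
30 [249 159 158] [248 178 176] [-41.   2.  92.] [-41.  -6.  93.]
32 [253 254 254] [253 254 254] [-42.   2.  92.] [-42.  -6.  91.]
34 [253 253 252] [253 253 253] [-42.   2.  92.] [-42.  -6.  92.]
36 [253 253 253] [253 253 253] [-43.   2.  93.] [-43.  -6.  92.]
38 [253 253 253] [253 253 253] [-44.   2.  92.] [-44.  -6.  92.]
40 [253 253 252] [253 253 252] [-44.   2.  92.] [-44.  -6.  91.]
42 [204 200 203] [253 253 252] [-45.   2.  92.] [-45.  -6.  92.]
44 [193 190 194] [253 253 252] [-46.   2.  92.] [-46.  -6.  92.]
46 [192 191 193] [253 253 253] [-46.   2.  92.] [-46.  -6.  91.]
48 [188 185 188] [253 253 253] [-47.   2.  91.] [-47.  -6.  92.]
50 [187 187 188] [253 253 252] [-48.   2.  93.] [-48.  -6.  93.]
52 [186 185 188] [254 253 253] [-48.   2.  92.] [-48.  -6.  92.]
54 [189 186 189] [243 241 239] [-49.   2.  92.] [-49.  -6.  93.]
56 [187 185 188] [91 91 90] [-50.   2.  92.] [-50.  -6.  92.]
58 [187 186 188] [238 237 238] [-50.   2.  93.] [-50.  -6.  92.]
red [-40.7  -2.3  93. ] m50 [-50.1  -2.3  93. ] m10 [-89.8  -2.2  93. ]
```

The red band begins right at the collar edge: the 50 mm mark reads −50.1 mm and the edge −40 mm. The arm is therefore at about 60 mm.

Request:
servo_tool:
  motion: [-1,0,0,0,0,-1,0,0,0,0,-1,0,0,0,0,-1,0,0,0,0]

```text
time_s: 10.02
position: [0.5125, -0.0488, 0.0796]
tool_rot: [0.675, 0.738, 0.001, 0.0]
force: [1.4, 5.4, 3.9]
width: 0.0236
grip_force: 36.0
```

Run:
```python
from h import *
to([],5.2);s=status.sense();print(s["grip_force"],abs(s["joint_vel"]).max())
if abs(w2i(s["position"])[0]+.1334)<.002 and s["width"]<.0245: print(arm.job_done())
```

```text
t 10.025 pos [ 0.5125 -0.0488  0.0796] I [-133.4   -3.4   79.6] yhead 5.1 turn -0.1 j6 -0.23 w 0.0236
35.97666621208191 0.0016633728946689986
the job is handed in; nothing more can be done
None
```

I handed the job in at about 10 s of robot time: the cover lies open, and the gripper holds the probe arm steady at the 60 mm mark with the lock button squeezed; the hand-in returned no verdict.

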